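# Close the back of a display frame

### The job

A display frame lies face down with a drawing already inside; close its back with the loose wooden panel. First turn the winged knob until its tab points along the frame's edge, clear of the recess; then tuck one edge of the panel under the metal lip, cleat side up, lower the opposite edge so that the panel lies flat in the recess, and turn the knob back so that its tab points straight across the panel. Leave the mug, the tape and the book where they are.

Things in the scene. Friction and masses are not known exactly. Their poses are not given: they have to be found in the camera images.
- frame: Pale wooden display frame, face down, fixed to the table, 240 x 200 mm. Origin: at table height under the middle of its recess; z up, x from the lip side to the knob side. Recess: 146 mm in x, 158 mm in y; its floor is 6 mm above the table; the rails on the knob side and both y sides rise to 12 mm.
- lip_edge (a point): Middle of the lower front edge of the frame's dark steel lip (140 mm long in y, 3 mm thick), at frame x = -59 mm, 16 mm above the table, so 10 mm above the recess floor. The lip overhangs the recess by 14 mm: behind its edge, towards frame -x, the recess goes on to a wall at x = -73 mm. Axes as the frame's.
- hanger (a point): Top middle of the fixed upright steel hanger plate beside the knob: 18 mm wide, 4 mm thick, top 30 mm above the table. It stands at 45 degrees between the frame's +x and +y from the knob's axis, its near face 27 mm from the axis, square to that direction; the wings sweep past it with 5 mm to spare.
- knob (a joint): Angle of the winged knob about its upright axis, rad, counter-clockwise from above. At 0 (a stop) its tab points along the frame's -x, straight across the recess; at 1.57 along the frame's -y, parallel to the knob-side rail; stop at 1.6. The tab is clear of the recess from 1.1 on. Friction (about 0.03 N m) keeps it where it is left.
- knob_grip (a point): Point on the knob's axis (frame x = 103, y = 0 mm), 38 mm above the table. The black wings are one upright bar, 44 mm long, 9 mm thick, 20 to 48 mm above the table (ends to 54). The steel tab below, in line with the wings, is 10 mm wide, 3 thick, underside 14 mm above the table, end 44 mm from the axis. Axes turn with the knob: x along the wings, tab on -x.
- panel_grip (a point): Centre of the cleat of the loose plywood panel (140 mm in x, 150 in y, 5 thick, 0.13 kg). The wooden cleat, to hold it by, stands on its middle: 12 mm thick in x, 60 long in y, 28 high. This point is 19 mm above the panel's underside, 25 mm above the table when seated; z up. It starts flat on the table. Either x end may go under the lip; the 140 mm lie along the frame's x.
- panel_edge_a (a point): Middle of the bottom edge of the panel's -x end, 70 mm from its centre (one of the two edges that can go under the lip).
- panel_edge_b (a point): Middle of the bottom edge of the panel's +x end, 70 mm from its centre (the other such edge).
- mug: White mug, 82 mm across, 95 mm high, standing on the table; origin under its middle. To be left alone.
- tape: Roll of tape lying flat, 110 mm across, 48 mm high; origin under its middle. To be left alone.
- book: Closed red book lying flat, about 210 x 154 x 32 mm; origin under its middle. To be left alone.
Things that resemble listed ones, but are neither listed nor needed, are in the scene too. Of the things that look like the part that bears panel_grip, the middle-sized one is meant.

How it is judged:
On the way, in this order (a step that is already met when the one before it is completed fails the run):
1. the knob's tab is turned clear of the recess (joint above 1.1 rad) (value of joint knob above 1.1 rad), for 0.1 s.
2. one edge of the panel is under the lip, at least 4 mm in, with the knob still clear (((x of panel_edge_a in the frame of frame between -0.08 and -0.063 m and z of panel_edge_a in the frame of frame between 0.002 and 0.0115 m and y of panel_edge_a in the frame of frame between -0.015 and 0.015 m) or (x of panel_edge_b in the frame of frame between -0.08 and -0.063 m and z of panel_edge_b in the frame of frame between 0.002 and 0.0115 m and y of panel_edge_b in the frame of frame between -0.015 and 0.015 m)) and value of joint knob above 1.1 rad), for 0.04 s.
3. the panel lies flat on the floor of the recess, cleat up, with the knob still clear (x of panel_grip in the frame of frame between -0.006 and 0.006 m and y of panel_grip in the frame of frame between -0.007 and 0.007 m and z of panel_grip in the frame of frame between 0.022 and 0.0272 m and angle between panel_grip's own z axis and vertical below 0.035 rad and angle between the x axis of panel_grip and the x axis of frame, either way round below 0.12 rad and value of joint knob above 1.1 rad), for 0.2 s.
4. the knob is turned back so that its tab points across the panel (joint below 0.3 rad) (value of joint knob below 0.3 rad), for 0.2 s.
At the end, for the whole second after the job is handed in: The panel lies at rest, flat in the recess (within 2.2 mm of its seated height, 2 degrees of level, centred within 6 mm in the frame's x and 7 mm in its y, square within 0.12 rad), cleat up, and the knob's tab points across it within 0.3 rad (x of panel_grip in the frame of frame between -0.006 and 0.006 m and y of panel_grip in the frame of frame between -0.007 and 0.007 m and z of panel_grip in the frame of frame between 0.022 and 0.0272 m and angle between panel_grip's own z axis and vertical below 0.035 rad and angle between the x axis of panel_grip and the x axis of frame, either way round below 0.12 rad and value of joint knob below 0.3 rad and linear speed of panel below 0.02 m/s); the robot touches nothing.
It fails at once if the mug is moved by more than 30 mm (distance of mug from where it was at the start of the episode above 0.03 m).
It fails at once if the roll of tape is moved by more than 30 mm (distance of tape from where it was at the start of the episode above 0.03 m).
It fails at once if the book is moved by more than 30 mm (distance of book from where it was at the start of the episode above 0.03 m).
It also fails if it takes over 72 s, if anything falls off the work surface, if the arm or the gripper's body presses on something with over 40 N, if the wrist force passes 120 N, or if a joint passes its speed limit or range.

### The arm

A 7-joint arm with a two-finger parallel gripper is mounted at the origin on the work surface. World frame = base frame: x ahead of the robot, y to its left, z up, the work surface at z = 0. Lengths are in m, angles in rad, forces in N, time in s.
With the tool pointing down it reaches from about 0.425 to 0.825 m from the base axis. Payload 3.6 kg.
Tool frame: the origin (TCP) lies at the very end of the fingers, on their centre line; the grasp point (between the pads) lies 19 mm behind it; z points along the fingers, y is the line along which they close (so a half turn about z gives the same grasp; the last joint's range is limited). The gripper opens to 93 mm and grips with 3 to 60 N. Pads are 15 mm wide; open, the fingers measure 128 mm over their backs; the gripper's body (75 mm by 188 mm) begins 65 mm behind the grasp point.
Start: joints at [-1.335, 0.615, -0.013, 1.423, 0.008, 1.103, -0.04], TCP at [0.168, 0.628, 0.219] pointing down, gripper open.
Joint ranges: [-3.12, 3.12], [-0.3, 2.06], [-1.34, 1.32], [0.26, 2.42], [-1.36, 4.5], [0.01, 1.98], [-2.84, 2.84]. Speed limits (rad/s): [2.79, 2.79, 3.14, 3.14, 3.14, 3.14, 3.14].

### API

Orientations are given as a 3x3 rotation matrix whose columns are the frame's x, y, z axes.
In Python, from station import r gives the robot as it stands. The module is installed in compiled form; this text tells all that it offers.
- The arm moves only by the shell command python3 -m inch 'ROWS' [FORCE]. ROWS is JSON, a list of rows, each an object with "translation": the shift along the tool's x, y, z in units of 25 mm (1.0 is 25 mm), a list of three; "dr": the turn, a rotation vector about the tool's x, y, z in units of 5 degrees (1.0 is 5 degrees), a list of three; "fingers": the finger opening in mm, from 0 to 93. In form: [{"translation": [dx, dy, dz], "dr": [wx, wy, wz], "fingers": fingers}, ...]. A call has 1 to 20 rows; each row is the pose to reach, as a shift and turn from the pose commanded when the call began, along the tool's axes at that moment; what a row does not reach only later rows make up. A row lasts 1/10 s, in which the tool goes at most 50 mm and 8.59 degrees, less where a joint would pass 70% of its speed; a pose out of reach is approached as far as the arm can. A call with a gripper value outside its range is refused whole. The fingers move at their own pace and stop on an object; FORCE is the grip in N (left out, the last holds). Time passes only in rows, so rows that repeat a pose let the fingers close. It gives the time, the measured TCP pose, the force, the opening and the grip force at its end, in the units of the state.
- r.state(): the state, without advancing time (a new reading comes with each control period).
- r.grab_frame(name): name is "scene" or "side" or "wrist"; returns a dict with "color" (420x560x3 uint8, red, green, blue), "fx", "fy", "cx", "cy" (pixels), "R" (3x3) and "t" (3): a world point X has camera coordinates R X + t; the wrist camera has in their place "T_tool_cam" (4x4, takes a point from camera to tool coordinates, whose origin is the TCP and whose axes are the flange's). Camera axes: x right, y down, z forward; pixel columns grow to the right and rows downward; lengths in m; the calibration is good to about 2 mm. A picture is of the moment at which its call begins: read the wrist's pose just before it. There is no depth.
- r.job_done(): hands the job in; it is judged then, once.
The state is a dict: "t": time; "joints": joint angles; "dq": joint speeds; "tau": joint torques, N m; "eef_pos": TCP position; "eef_rot": TCP orientation; "wrist_force": force on the tool from outside, world axes, zero at the start; "wrist_torque": the same for the moment, N m; "width": finger opening in m; "gripper_force": force on a finger pad.
Only numpy, scipy, OpenCV 4.12 (cv2) and the standard library are available. Lean on these libraries where they do the work, as an engineer would, in place of code of your own. Each camera call takes 0.05 s, during which the arm holds its last target. There are 200 camera calls.

## Working session

There is one attempt and no reset: what is moved stays moved. The work goes in short steps, Python scripts to look and compute and a shell command to move; the robot and the scene stay as the last step left them, time stands still between calls to the robot, and variables do not carry over. Pictures are saved under pics/ and viewed, at most 12 in all, crops included, and the job is handed in when it is done.

```bash
mkdir -p pics
cat > h.py <<'E'
import numpy as np, cv2
from station import r
def grab(n):
    s=r.state(); f=r.grab_frame(n)
    if n=="wrist":
        T=np.array(f["T_tool_cam"]); Rw=np.array(s["eef_rot"]); p=np.array(s["eef_pos"])
        Rc=Rw@T[:3,:3]; c=Rw@T[:3,3]+p
    else:
        Rc=np.array(f["R"]).T; c=-Rc@np.array(f["t"])
    f["Rc"]=Rc; f["c"]=c
    return f
def ray(f,u,v,z):
    d=f["Rc"]@np.array([(u-f["cx"])/f["fx"],(v-f["cy"])/f["fy"],1.])
    return f["c"]+d*(z-f["c"][2])/d[2]
def proj(f,X):
    q=f["Rc"].T@(np.array(X)-f["c"]); return np.array([f["cx"]+f["fx"]*q[0]/q[2],f["cy"]+f["fy"]*q[1]/q[2]])
def save(f,n): cv2.imwrite("pics/"+n,f["color"][:,:,::-1])
E
python3 - <<'E'
from h import *
a=grab("scene");b=grab("side");
save(a,"scene0.png");save(b,"side0.png")
for f in (a,b): print(f["c"],f["Rc"][:,2],f["fx"])
s=r.state();print(s["eef_pos"],s["eef_rot"],s["t"])
w=grab("wrist");print(w["T_tool_cam"])
import pickle;pickle.dump((a,b),open("f0.pkl","wb"))
E
```

```text
[ 1.11055309 -0.34066061  1.02127434] [-0.48084764  0.25520476 -0.83884211] 423.4925817650779
[ 0.29544395 -0.78146011  0.73443286] [ 0.22321967  0.71686766 -0.66051021] 419.18933056443393
[0.16803799 0.627156   0.21758263] [[-9.65950318e-01  2.58726989e-01 -5.72344742e-04]
 [ 2.58727619e-01  9.65947598e-01 -2.29290870e-03]
 [-4.03823366e-05 -2.36291729e-03 -9.99997207e-01]] 0.1
[[-1.07739678e-03 -9.58660389e-01 -2.84550693e-01  7.88132312e-02]
 [ 9.99999087e-01 -8.00602058e-04 -1.08905136e-03 -1.95401164e-03]
 [ 8.16218530e-04 -2.84551606e-01  9.58660376e-01 -1.66323251e-01]
 [ 0.00000000e+00  0.00000000e+00  0.00000000e+00  1.00000000e+00]]
```

View pics/scene0.png

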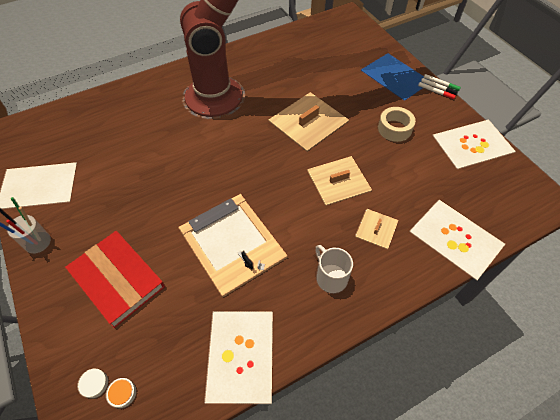

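View pics/side0.png

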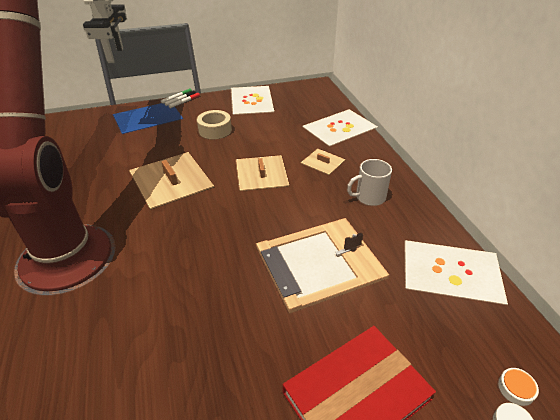

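Scene view: there are three look-alike panels with cleats, large at (308,120), middle at (340,180) and small at (377,227). By the description I choose the middle one. The frame is at (233,243), with the lip towards (213,213), the knob at (247,260) and the hanger near (260,267). The mug is at (335,270), the tape at (396,123) and the book at (115,278).

Run:
```python
from h import *
import pickle
a,b=pickle.load(open("f0.pkl","rb"))
for nm,f,pts in (("scene",a,[(335,165),(310,130),(370,222),(265,280)]),("side",b,[(250,180),(150,190),(315,155),(360,275)])):
    hsv=cv2.cvtColor(f["color"],cv2.COLOR_RGB2HSV)
    m=cv2.inRange(hsv,(8,50,150),(30,170,255))
    n,l,st,ce=cv2.connectedComponentsWithStats(m)
    for (u,v) in pts:
        ys,xs=np.nonzero(l); i=np.argmin((xs-u)**2+(ys-v)**2); k=l[ys[i],xs[i]]
        c=max(cv2.findContours((l==k).astype(np.uint8),0,2)[0],key=cv2.contourArea)
        z=.012 if (u,v)==pts[3] else .005
        P=np.array([ray(f,*q[0],z)[:2] for q in c])
        rc=cv2.minAreaRect((P*1000).astype(np.float32)); print(nm,(u,v),st[k,4],np.round(rc[0],1),np.round(rc[1],1),round(rc[2],1))
A=cv2.resize(a["color"][130:300,170:400],None,fx=3.4,fy=3.4,interpolation=2)
cv2.imwrite("pics/crop1.png",A[:,:,::-1])
```

```text
scene (335, 165) 1788 [519.8 181.8] [152.  140.3] 82.0
scene (310, 130) 1931 [262.8 228.8] [183.6 198.4] 14.0
scene (370, 222) 1046 [712.5 182.2] [ 95.1 101.1] 36.7
scene (265, 280) 2722 [ 560.6 -190.6] [244.2 203. ] 5.4
side (250, 180) 1475 [520.  178.8] [153.5 141.5] 82.0
side (150, 190) 80 [199.9 230.3] [17.8 95.7] 14.1
side (315, 155) 557 [711.2 178.5] [ 96.1 101.1] 36.6
side (360, 275) 1820 [ 566.7 -235.8] [242.1 115.8] 5.7
```

View pics/crop1.png

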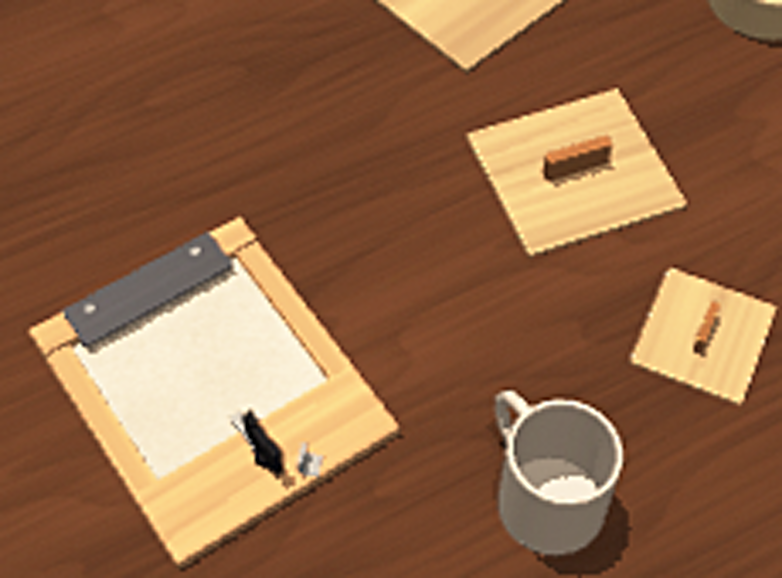

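Run:
```python
from h import *
import pickle
a,b=pickle.load(open("f0.pkl","rb"))
C=lambda u,v:(170+u/3.4,130+v/3.4)
c0=np.array([.5606,-.1906]); th=np.deg2rad(5.4); ex=np.array([np.cos(th),np.sin(th)]); ey=np.array([-ex[1],ex[0]])
def L(n,u,v,z):
    p=ray(a,*C(u,v),z)[:2]; d=p-c0; print(n,np.round(p,4),"local",np.round([d@ex,d@ey],4))
for n,u,v,z in [("rec corner R(top rail)",330,377,.012),("rec corner L",160,478,.006),("outer R",400,432,.012),("outer L",183,567,.012),("outer topR",240,217,.012),("outer topL",30,330,.012),
 ("lip R front low",235,265,.019),("lip L front",80,347,.019),("wing end near",248,410,.054),("wing end far",285,472,.048),("hanger top",313,445,.03)]: L(n,u,v,z)
```

```text
rec corner R(top rail) [ 0.6076 -0.106 ] local [0.0547 0.0798]
rec corner L [ 0.6203 -0.2606] local [ 0.0528 -0.0753]
outer R [ 0.6768 -0.0808] local [0.126  0.0984]
outer L [ 0.6969 -0.2753] local [ 0.1277 -0.0972]
outer topR [ 0.4325 -0.1013] local [-0.1191  0.1009]
outer topL [ 0.4519 -0.3005] local [-0.1186 -0.0992]
lip R front low [ 0.4792 -0.1279] local [-0.0751  0.0701]
lip L front [ 0.4906 -0.2713] local [-0.0772 -0.0737]
wing end near [ 0.624  -0.1832] local [0.0638 0.0014]
wing end far [ 0.6803 -0.1807] local [ 0.1201 -0.0014]
hanger top [ 0.6625 -0.1489] local [0.1053 0.0319]
```

```bash
R='{"translation":[-26.8,-26.3,0.8],"dr":[0,0,32],"fingers":60}'; python3 -m inch '[{"translation":[-26.8,-26.3,0.8],"dr":[0,0,32],"fingers":60},{"translation":[-26.8,-26.3,0.8],"dr":[0,0,32],"fingers":60},{"translation":[-26.8,-26.3,0.8],"dr":[0,0,32],"fingers":60},{"translation":[-26.8,-26.3,0.8],"dr":[0,0,32],"fingers":60},{"translation":[-26.8,-26.3,0.8],"dr":[0,0,32],"fingers":60},{"translation":[-26.8,-26.3,0.8],"dr":[0,0,32],"fingers":60},{"translation":[-26.8,-26.3,0.8],"dr":[0,0,32],"fingers":60},{"translation":[-26.8,-26.3,0.8],"dr":[0,0,32],"fingers":60},{"translation":[-26.8,-26.3,0.8],"dr":[0,0,32],"fingers":60},{"translation":[-26.8,-26.3,0.8],"dr":[0,0,32],"fingers":60},{"translation":[-26.8,-26.3,0.8],"dr":[0,0,32],"fingers":60},{"translation":[-26.8,-26.3,0.8],"dr":[0,0,32],"fingers":60},{"translation":[-26.8,-26.3,0.8],"dr":[0,0,32],"fingers":60},{"translation":[-26.8,-26.3,0.8],"dr":[0,0,32],"fingers":60},{"translation":[-26.8,-26.3,0.8],"dr":[0,0,32],"fingers":60},{"translation":[-26.8,-26.3,0.8],"dr":[0,0,32],"fingers":60},{"translation":[-26.8,-26.3,0.8],"dr":[0,0,32],"fingers":60},{"translation":[-26.8,-26.3,0.8],"dr":[0,0,32],"fingers":60},{"translation":[-26.8,-26.3,0.8],"dr":[0,0,32],"fingers":60},{"translation":[-26.8,-26.3,0.8],"dr":[0,0,32],"fingers":60}]' 15
python3 - <<'E'
from h import *
import pickle
s=r.state();print(s["eef_pos"],s["eef_rot"],s["joints"],s["t"])
w=grab("wrist");save(w,"w1.png");pickle.dump(w,open("w1.pkl","wb"))
E
```

```text
t: 2.15
eef_pos: [0.645, -0.1876, 0.1974]
eef_rot: [[0.997, 0.079, -0.001], [0.079, -0.997, -0.006], [-0.002, 0.006, -1.0]]
wrist_force: [-0.2, 0.0, 0.6]
width: 0.0598
gripper_force: 0.0
[ 0.64501225 -0.18758054  0.19743472] [[ 0.99687776  0.07894701 -0.00144891]
 [ 0.07893708 -0.99686178 -0.00596052]
 [-0.00191492  0.00582754 -0.99998119]] [-0.13130543  0.76757561  0.74804497  1.39571063 -0.5288436   1.182861
 -0.81747836] 2.15
```

View pics/w1.png

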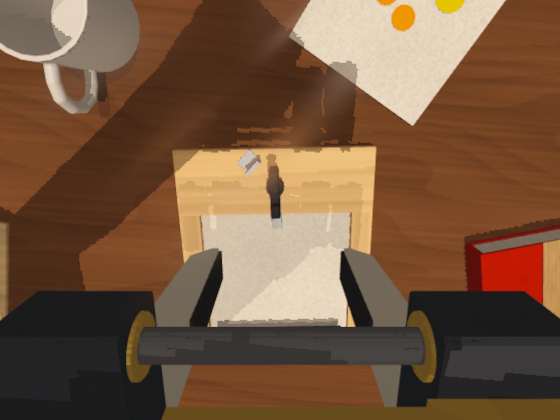

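Wrist view: the frame's outer corners are at (174,151) and (376,147), and the recess edge on the knob side runs from (203,215) to (350,212). The wings span about (274,165) to (276,218), with the tab end at (277,226) and the hanger at (249,160).

Run:
```python
from h import *
import pickle
w=pickle.load(open("w1.pkl","rb"))
for n,u,v,z in [("oL",174,151,.012),("oR",376,147,.012),("rL",203,215,.012),("rR",350,212,.012),("tab",277,226,.015),("hang",249,156,.03)]: print(n,np.round(ray(w,u,v,z),4))
g=cv2.cvtColor(w["color"],cv2.COLOR_RGB2GRAY)
m=(g[150:230,255:295]<45).astype(np.uint8)
ys,xs=np.nonzero(m)
print(xs.min()+255,xs.max()+255,ys.min()+150,ys.max()+150)
for v in range(150,230,4):
    x=np.nonzero(m[v-150])[0]+255
    if len(x): print(v,x.min(),x.max(), np.round(ray(w,x.mean(),v,.05)[:2],4))
cv2.imwrite("pics/w1c.png",cv2.resize(w["color"][135:245,215:335],None,fx=5,fy=5,interpolation=2)[:,:,::-1])
```

```text
oL [ 0.6702 -0.0838  0.012 ]
oR [ 0.6893 -0.2812  0.012 ]
rL [ 0.6062 -0.1131  0.012 ]
rR [ 0.621  -0.2646  0.012 ]
tab [ 0.6011 -0.1903  0.015 ]
hang [ 0.6736 -0.1587  0.03  ]
271 279 193 217
198 278 278 [ 0.6405 -0.1884]
202 275 279 [ 0.6366 -0.1878]
206 271 279 [ 0.6327 -0.1863]
210 272 279 [ 0.6289 -0.1871]
214 272 279 [ 0.625  -0.1873]
```

View pics/w1c.png

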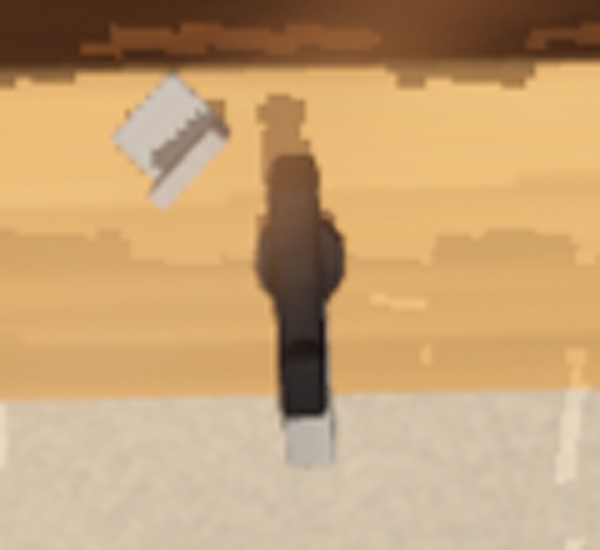

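Run:
```python
from h import *
import pickle
w=pickle.load(open("w1.pkl","rb"))
for n,u,v,z in [("wing-x",275.8,217.8,.053),("tabend",276.8,228,.015),("hub",275,187,.02),("+x end bottom",273.6,166,.02),("hangtop A",237.5,162,.03),("hangtopB",249.5,149.5,.03)]: print(n,np.round(ray(w,u,v,z),4))
p1=ray(w,276.8,228,.016);
# predicted frame: outer edge dir
e=ray(w,174,151,.012)-ray(w,376,147,.012); print(np.degrees(np.arctan2(-e[0],e[1])))
c0=np.array([.5606,-.1906]); th=np.deg2rad(5.4); ex=np.array([np.cos(th),np.sin(th)]); ey=np.array([-ex[1],ex[0]])
for p in [ray(w,174,151,.012),ray(w,376,147,.012),ray(w,203,215,.012),ray(w,350,212,.012),p1]: d=p[:2]-c0; print(np.round([d@ex,d@ey],4))
```

```text
wing-x [ 0.6223 -0.1878  0.053 ]
tabend [ 0.5989 -0.1903  0.015 ]
hub [ 0.6435 -0.1852  0.02  ]
+x end bottom [ 0.6642 -0.1823  0.02  ]
hangtop A [ 0.6672 -0.1482  0.03  ]
hangtopB [ 0.6797 -0.1588  0.03  ]
5.5459530039578375
[0.1191 0.0961]
[ 0.1196 -0.1023]
[0.0527 0.0728]
[ 0.0532 -0.0794]
[ 0.0385 -0.0033]
```

```bash
python3 -m inch '[{"translation":[-0.04,-0.13,1.5],"dr":[0,0,-0.2],"fingers":50},{"translation":[-0.04,-0.13,3],"dr":[0,0,-0.2],"fingers":50},{"translation":[-0.04,-0.13,4.5],"dr":[0,0,-0.2],"fingers":50},{"translation":[-0.04,-0.13,5.8],"dr":[0,0,-0.2],"fingers":50},{"translation":[-0.04,-0.13,6.5],"dr":[0,0,-0.2],"fingers":50},{"translation":[-0.04,-0.13,6.9],"dr":[0,0,-0.2],"fingers":50},{"translation":[-0.04,-0.13,6.9],"dr":[0,0,-0.2],"fingers":50},{"translation":[-0.04,-0.13,6.9],"dr":[0,0,-0.2],"fingers":50}]' 10; python3 -m inch '[{"translation":[0,0,0],"dr":[0,0,0],"fingers":30},{"translation":[0,0,0],"dr":[0,0,0],"fingers":10},{"translation":[0,0,0],"dr":[0,0,0],"fingers":0},{"translation":[0,0,0],"dr":[0,0,0],"fingers":0},{"translation":[0,0,0],"dr":[0,0,0],"fingers":0},{"translation":[0,0,0],"dr":[0,0,0],"fingers":0},{"translation":[0,0,0],"dr":[0,0,0],"fingers":0},{"translation":[0,0,0],"dr":[0,0,0],"fingers":0}]'
```

```text
t: 3.0
eef_pos: [0.645, -0.1778, 0.0277]
eef_rot: [[0.994, 0.105, 0.002], [0.105, -0.994, -0.001], [0.002, 0.001, -1.0]]
wrist_force: [0.2, 0.3, 0.4]
width: 0.0499
gripper_force: 0.0
t: 3.8
eef_pos: [0.6445, -0.1824, 0.0265]
eef_rot: [[0.995, 0.102, 0.003], [0.102, -0.995, -0.008], [0.002, 0.008, -1.0]]
wrist_force: [2.7, -6.1, -2.8]
width: 0.009
gripper_force: 10.0
```

```bash
python3 -m inch '[{"translation":[0,0.1,0],"dr":[0,0,0],"fingers":0},{"translation":[0,0.17,0],"dr":[0,0,0],"fingers":0},{"translation":[0,0.17,0],"dr":[0,0,0],"fingers":0},{"translation":[0,0.17,0],"dr":[0,0,0],"fingers":0}]' 25; python3 -m inch '[{"translation":[0,0,0],"dr":[0,0,-1.2],"fingers":0},{"translation":[0,0,0],"dr":[0,0,-2.4],"fingers":0},{"translation":[0,0,0],"dr":[0,0,-3.6],"fingers":0},{"translation":[0,0,0],"dr":[0,0,-4.8],"fingers":0},{"translation":[0,0,0],"dr":[0,0,-6],"fingers":0},{"translation":[0,0,0],"dr":[0,0,-7.2],"fingers":0},{"translation":[0,0,0],"dr":[0,0,-8.4],"fingers":0}]'
```

```text
t: 4.2
eef_pos: [0.6445, -0.1824, 0.0265]
eef_rot: [[0.995, 0.104, 0.001], [0.104, -0.995, -0.001], [0.0, 0.001, -1.0]]
wrist_force: [-0.3, -3.7, 0.3]
width: 0.0089
gripper_force: 25.0
t: 4.9
eef_pos: [0.6442, -0.1818, 0.0264]
eef_rot: [[0.666, 0.746, -0.0], [0.746, -0.666, -0.0], [-0.0, -0.0, -1.0]]
wrist_force: [0.1, -2.1, 1.4]
width: 0.0088
gripper_force: 25.0
```

```bash
python3 -m inch '[{"translation":[0,0,0],"dr":[0,0,-1.2],"fingers":0},{"translation":[0,0,0],"dr":[0,0,-2.4],"fingers":0},{"translation":[0,0,0],"dr":[0,0,-3.6],"fingers":0},{"translation":[0,0,0],"dr":[0,0,-4.8],"fingers":0},{"translation":[0,0,0],"dr":[0,0,-6],"fingers":0},{"translation":[0,0,0],"dr":[0,0,-7.2],"fingers":0},{"translation":[0,0,0],"dr":[0,0,-8.2],"fingers":0},{"translation":[0,0,0],"dr":[0,0,-8.6],"fingers":0},{"translation":[0,0,0],"dr":[0,0,-8.6],"fingers":0}]'; python3 -m inch '[{"translation":[0,0,0],"dr":[0,0,0],"fingers":16},{"translation":[0,0,0],"dr":[0,0,0],"fingers":28},{"translation":[0,0,0],"dr":[0,0,0],"fingers":28},{"translation":[0,0,0],"dr":[0,0,0],"fingers":28}]'; python3 -c "
from station import r
s=r.state();print(s['joints'],s['eef_pos'])"
```

```text
t: 5.8
eef_pos: [0.6436, -0.1816, 0.0264]
eef_rot: [[-0.017, 1.0, -0.002], [1.0, 0.017, 0.001], [0.001, -0.002, -1.0]]
wrist_force: [-2.6, -0.9, 3.2]
width: 0.0088
gripper_force: 25.0
t: 6.2
eef_pos: [0.6445, -0.1811, 0.0258]
eef_rot: [[-0.018, 1.0, -0.0], [1.0, 0.018, 0.001], [0.001, -0.0, -1.0]]
wrist_force: [-0.4, -1.0, 0.7]
width: 0.0275
gripper_force: 0.0
[ 0.11144366  0.86760035  0.2355737   1.54035233 -0.26064679  0.76505059
  0.47341575] [ 0.6444961  -0.18105224  0.02583439]
```

```bash
python3 -m inch '[{"translation":[0,0,-1.5],"dr":[0,0,0],"fingers":28},{"translation":[0,0,-3],"dr":[0,0,0],"fingers":28},{"translation":[0,0,-5],"dr":[0,0,0],"fingers":28},{"translation":[1,-0.3,-6.4],"dr":[0,0,0.5],"fingers":28},{"translation":[3,-1,-6.4],"dr":[0,0,1],"fingers":35},{"translation":[5,-1.6,-6.4],"dr":[0,0,1.8],"fingers":35},{"translation":[7,-2.3,-6.4],"dr":[0,0,1.8],"fingers":35},{"translation":[9,-2.9,-6.4],"dr":[0,0,1.8],"fingers":35},{"translation":[11,-3.6,-6.4],"dr":[0,0,1.8],"fingers":35},{"translation":[13,-4.2,-6.4],"dr":[0,0,1.8],"fingers":35},{"translation":[14,-4.6,-6.4],"dr":[0,0,1.8],"fingers":35},{"translation":[14.5,-4.72,-6.4],"dr":[0,0,1.8],"fingers":35},{"translation":[14.5,-4.72,-6.4],"dr":[0,0,1.8],"fingers":35},{"translation":[14.5,-4.72,-6.4],"dr":[0,0,1.8],"fingers":35},{"translation":[14.5,-4.72,-6.4],"dr":[0,0,1.8],"fingers":35}]'
python3 - <<'E'
from h import *
import pickle
w=grab("wrist");save(w,"w2.png");pickle.dump(w,open("w2.pkl","wb"))
a=grab("scene")
b=grab("side")
pickle.dump((a,b),open("f2.pkl","wb"))
E
```

```text
t: 7.7
eef_pos: [0.5211, 0.1756, 0.1863]
eef_rot: [[0.144, 0.99, 0.001], [0.99, -0.144, -0.002], [-0.002, 0.001, -1.0]]
wrist_force: [-0.1, 0.1, -0.0]
width: 0.0349
gripper_force: 0.0
```

View pics/w2.png

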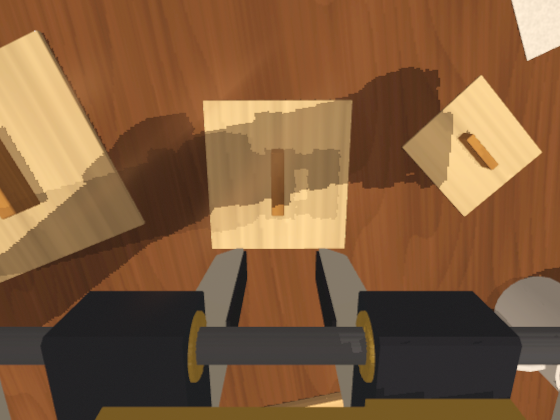

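Wrist view: the chosen middle panel's corners are at (204,101), (352,101), (344,248) and (212,248), and its cleat runs from (278,149) to (278,216). It is well aligned with the gripper.

Run:
```python
from h import *
import pickle
w=pickle.load(open("w2.pkl","rb"))
P=np.array([ray(w,u,v,.005)[:2] for u,v in [(204,101),(352,101),(344,248),(212,248)]])
print(P.round(4),P.mean(0)); d=P[1]-P[0]; print(np.linalg.norm(d),np.degrees(np.arctan2(d[1],d[0]))); d=P[2]-P[3]; print(np.linalg.norm(d),np.degrees(np.arctan2(d[1],d[0])))
print(ray(w,277.5,216,.033),ray(w,278,149,.033))
```

```text
[[0.4618 0.2633]
 [0.5987 0.2433]
 [0.5773 0.0964]
 [0.4396 0.1166]] [0.51932941 0.17991621]
0.13833661811104028 -8.322922127131482
0.13914631341123987 -8.353324299841425
[0.51465438 0.15058314 0.033     ] [0.52435415 0.21265256 0.033     ]
```

```bash
python3 -m inch '[{"translation":[0,0,1.5],"dr":[0,0,0],"fingers":35},{"translation":[0,0,3],"dr":[0,0,0],"fingers":35},{"translation":[0,0,4.5],"dr":[0,0,0],"fingers":35},{"translation":[0,0,5.4],"dr":[0,0,0],"fingers":35},{"translation":[0,0,5.8],"dr":[0,0,0],"fingers":35},{"translation":[0,0,5.8],"dr":[0,0,0],"fingers":35},{"translation":[0,0,5.8],"dr":[0,0,0],"fingers":35},{"translation":[0,0,5.8],"dr":[0,0,0],"fingers":35}]'
```

```text
t: 8.65
eef_pos: [0.5213, 0.1788, 0.0426]
eef_rot: [[0.139, 0.99, 0.003], [0.99, -0.139, 0.001], [0.001, 0.003, -1.0]]
wrist_force: [0.9, -0.5, 0.1]
width: 0.0349
gripper_force: 0.0
```

```bash
python3 -m inch '[{"translation":[0.04,-0.06,0.7],"dr":[0,0,0],"fingers":35},{"translation":[0.04,-0.06,1.2],"dr":[0,0,0],"fingers":35},{"translation":[0.04,-0.06,1.3],"dr":[0,0,0],"fingers":35},{"translation":[0.04,-0.06,1.3],"dr":[0,0,0],"fingers":35},{"translation":[0.04,-0.06,1.3],"dr":[0,0,0],"fingers":0},{"translation":[0.04,-0.06,1.3],"dr":[0,0,0],"fingers":0},{"translation":[0.04,-0.06,1.3],"dr":[0,0,0],"fingers":0},{"translation":[0.04,-0.06,1.3],"dr":[0,0,0],"fingers":0},{"translation":[0.04,-0.06,1.3],"dr":[0,0,0],"fingers":0},{"translation":[0.04,-0.06,1.3],"dr":[0,0,0],"fingers":0}]' 40
```

```text
t: 9.65
eef_pos: [0.519, 0.1799, 0.009]
eef_rot: [[0.139, 0.99, 0.001], [0.99, -0.139, 0.0], [0.0, 0.001, -1.0]]
wrist_force: [0.1, -0.7, 2.4]
width: 0.0117
gripper_force: 40.0
```

```bash
python3 -m inch '[{"translation":[0,0,-1],"dr":[0,0,0],"fingers":0},{"translation":[0,0,-2.5],"dr":[0,0,0],"fingers":0},{"translation":[0,0,-4],"dr":[0,0,0],"fingers":0},{"translation":[-0.8,0.2,-5.2],"dr":[0,0,0],"fingers":0},{"translation":[-2,0.5,-5.6],"dr":[0,0,-0.4],"fingers":0},{"translation":[-3.6,0.9,-5.6],"dr":[0,0,-0.8],"fingers":0},{"translation":[-5.2,1.3,-5.6],"dr":[0,0,-1.2],"fingers":0},{"translation":[-6.8,1.8,-5.6],"dr":[0,0,-1.6],"fingers":0},{"translation":[-8.4,2.2,-5.6],"dr":[0,0,-2],"fingers":0},{"translation":[-10,2.6,-5.6],"dr":[0,0,-2.4],"fingers":0},{"translation":[-11.6,3.1,-5.6],"dr":[0,0,-2.76],"fingers":0},{"translation":[-13,3.5,-5.6],"dr":[0,0,-2.76],"fingers":0},{"translation":[-14,3.7,-5.6],"dr":[0,0,-2.76],"fingers":0},{"translation":[-14.4,3.76,-5.6],"dr":[0,0,-2.76],"fingers":0},{"translation":[-14.4,3.76,-5.6],"dr":[0,0,-2.76],"fingers":0},{"translation":[-14.4,3.76,-5.6],"dr":[0,0,-2.76],"fingers":0},{"translation":[-14.4,3.76,-5.6],"dr":[0,0,-2.76],"fingers":0}]'
python3 - <<'E'
from h import *
import pickle
s=r.state();print(s["eef_pos"],s["joints"],s["width"])
a=grab("scene");b=grab("side");pickle.dump((a,b),open("f3.pkl","wb"))
A=np.hstack([cv2.resize(a["color"][130:320,150:350],(400,380),interpolation=2),cv2.resize(b["color"][130:320,220:420],(400,380),interpolation=2)])
cv2.imwrite("pics/c3.png",A[:,:,::-1])
E
```

```text
t: 11.35
eef_pos: [0.562, -0.1868, 0.1484]
eef_rot: [[-0.105, 0.995, -0.001], [0.995, 0.105, 0.002], [0.002, -0.0, -1.0]]
wrist_force: [0.4, 0.6, -0.8]
width: 0.0118
gripper_force: 40.0
[ 0.56197239 -0.18683236  0.14841718] [ 0.13459561  0.60918335  0.2425033   1.68824476 -0.18336491  0.86755492
  0.55912395] 0.011796912063672319
```

View pics/c3.png

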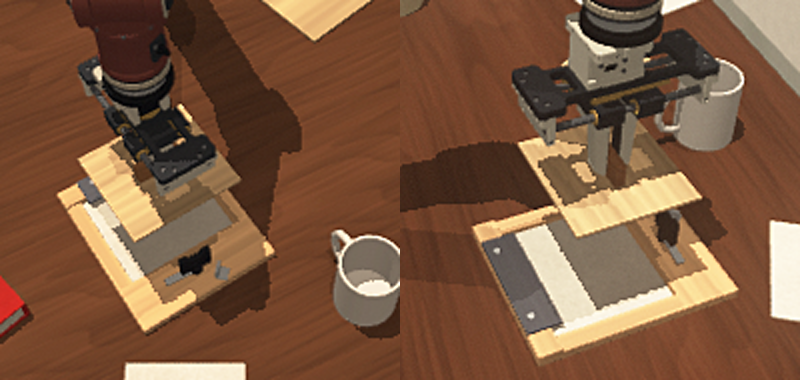

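The panel is held level above the frame, with the lip on the robot side, the knob tab along −y and clear, and the mug well away. Next I tilt the panel and come down.

```bash
python3 -m inch '[{"translation":[-0.03,-0.06,1],"dr":[-0.5,0,0.05],"fingers":0},{"translation":[-0.06,-0.06,2],"dr":[-1,0,0.1],"fingers":0},{"translation":[-0.06,-0.06,3],"dr":[-1.6,0,0.1],"fingers":0},{"translation":[-0.06,-0.06,3.6],"dr":[-1.6,0,0.1],"fingers":0},{"translation":[-0.06,-0.06,3.8],"dr":[-1.6,0,0.1],"fingers":0},{"translation":[-0.06,-0.06,3.8],"dr":[-1.6,0,0.1],"fingers":0},{"translation":[-0.06,-0.06,3.8],"dr":[-1.6,0,0.1],"fingers":0},{"translation":[-0.06,-0.06,3.8],"dr":[-1.6,0,0.1],"fingers":0}]'
python3 - <<'E'
from h import *
import pickle
s=r.state();print(s["eef_pos"])
w=grab("wrist");b=grab("side");pickle.dump((w,b),open("f4.pkl","wb"))
A=np.hstack([cv2.resize(w["color"],(400,300)),cv2.resize(b["color"][200:320,240:400],(400,300),interpolation=2)])
cv2.imwrite("pics/c4.png",A[:,:,::-1])
E
```

```text
t: 12.25
eef_pos: [0.5615, -0.1913, 0.0548]
eef_rot: [[-0.093, 0.986, 0.141], [0.996, 0.092, 0.013], [-0.0, 0.141, -0.99]]
wrist_force: [0.5, -0.0, -2.2]
width: 0.0117
gripper_force: 40.0
[ 0.56153596 -0.19133857  0.05476044]
```

View pics/c4.png

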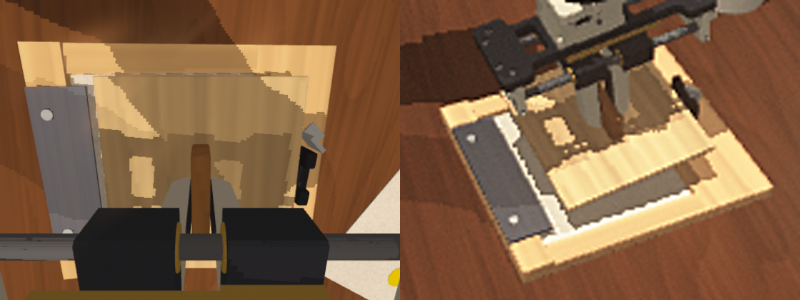

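The panel is tilted above the recess with its low edge just in front of the lip, whose edge runs from (90,90) to (100,210) in the left half. I check the relative offsets numerically.

Run:
```python
from h import *
import pickle
w,b=pickle.load(open("f4.pkl","rb"))
th=np.deg2rad(5.45); ex=np.array([np.cos(th),np.sin(th)]); ey=np.array([-ex[1],ex[0]]); T=np.array([.5615,-.1913]);O=np.array([.542,-.1915])
g=cv2.cvtColor(w["color"],cv2.COLOR_RGB2HSV)
def L(n,u,v,z):
    p=ray(w,u*1.4,v*1.4,z)[:2]; print(n,"rel TCP",np.round([(p-T)@ex,(p-T)@ey],4),"frame",np.round([(p-O)@ex,(p-O)@ey],4))
L("panel+y edge mid",190,76,.051); L("panel low corner",93,77,.043); L("panel hi corner",309,77,.06)
L("rail in +y",190,72,.012); L("outer corner+x",336,46,.012); L("outer corner-x",19,42,.012); L("lip near",85,86,.019); L("lip low",100,205,.019)
L("knob rail in",309,73,.012)
```

```text
panel+y edge mid rel TCP [-0.0064  0.0754] frame [0.0131 0.0738]
panel low corner rel TCP [-0.0677  0.075 ] frame [-0.0482  0.0733]
panel hi corner rel TCP [0.0701 0.0746] frame [0.0895 0.0729]
rail in +y rel TCP [-0.0023  0.078 ] frame [0.0171 0.0763]
outer corner+x rel TCP [0.1191 0.0983] frame [0.1385 0.0966]
outer corner-x rel TCP [-0.122   0.0983] frame [-0.1025  0.0967]
lip near rel TCP [-0.08    0.0684] frame [-0.0605  0.0667]
lip low rel TCP [-0.0802 -0.0284] frame [-0.0608 -0.03  ]
knob rail in rel TCP [0.0979 0.077 ] frame [0.1173 0.0753]
```

```bash
python3 -m inch '[{"translation":[-0.06,-0.12,0.4],"dr":[0,0,0],"fingers":0},{"translation":[-0.06,-0.22,0.8],"dr":[0,0,0],"fingers":0},{"translation":[-0.06,-0.27,1.05],"dr":[0,0,0],"fingers":0},{"translation":[-0.06,-0.28,1.1],"dr":[0,0,0],"fingers":0},{"translation":[-0.06,-0.28,1.1],"dr":[0,0,0],"fingers":0},{"translation":[-0.06,-0.28,1.1],"dr":[0,0,0],"fingers":0},{"translation":[-0.06,-0.28,1.1],"dr":[0,0,0],"fingers":0}]'
```

```text
t: 13.05
eef_pos: [0.5577, -0.1931, 0.0256]
eef_rot: [[-0.093, 0.986, 0.139], [0.996, 0.092, 0.013], [0.0, 0.14, -0.99]]
wrist_force: [-0.1, 0.5, -1.5]
width: 0.0116
gripper_force: 40.0
```

```bash
python3 -m inch '[{"translation":[0,-0.15,-0.02],"dr":[0,0,0],"fingers":0},{"translation":[0,-0.3,-0.04],"dr":[0,0,0],"fingers":0},{"translation":[0,-0.45,-0.06],"dr":[0,0,0],"fingers":0},{"translation":[0,-0.6,-0.085],"dr":[0,0,0],"fingers":0},{"translation":[0,-0.7,-0.1],"dr":[0,0,0],"fingers":0},{"translation":[0,-0.77,-0.11],"dr":[0,0,0],"fingers":0},{"translation":[0,-0.77,-0.11],"dr":[0,0,0],"fingers":0},{"translation":[0,-0.77,-0.11],"dr":[0,0,0],"fingers":0},{"translation":[0,-0.77,-0.11],"dr":[0,0,0],"fingers":0}]'
python3 - <<'E'
from h import *
b=grab("side");a=grab("scene")
A=np.hstack([cv2.resize(a["color"][180:300,170:330],(400,300),interpolation=2),cv2.resize(b["color"][200:320,240:400],(400,300),interpolation=2)])
cv2.imwrite("pics/c5.png",A[:,:,::-1])
E
```

```text
t: 13.95
eef_pos: [0.5383, -0.1949, 0.0255]
eef_rot: [[-0.093, 0.986, 0.139], [0.996, 0.092, 0.013], [0.0, 0.139, -0.99]]
wrist_force: [-0.4, 0.3, -2.1]
width: 0.0115
gripper_force: 40.0
```

View pics/c5.png

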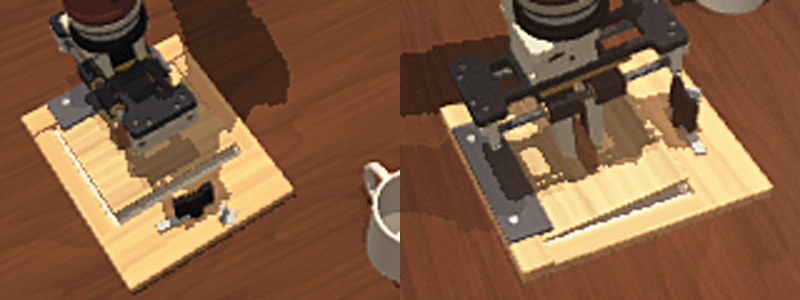

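The panel's edge is under the lip and the far edge is still raised, with the knob clear and no contact force. Now I lower it.

```bash
python3 -m inch '[{"translation":[0,0,0.06],"dr":[0.25,0,0],"fingers":0},{"translation":[0,0,0.12],"dr":[0.5,0,0],"fingers":0},{"translation":[0,0,0.18],"dr":[0.75,0,0],"fingers":0},{"translation":[0,0,0.24],"dr":[1,0,0],"fingers":0},{"translation":[0,0,0.3],"dr":[1.25,0,0],"fingers":0},{"translation":[0,0,0.36],"dr":[1.5,0,0],"fingers":0},{"translation":[0,0,0.38],"dr":[1.6,0,0],"fingers":0},{"translation":[0,0,0.38],"dr":[1.6,0,0],"fingers":0},{"translation":[0,0,0.38],"dr":[1.6,0,0],"fingers":0}]'
```

```text
t: 14.95
eef_pos: [0.5391, -0.1949, 0.016]
eef_rot: [[-0.092, 0.996, -0.0], [0.996, 0.092, 0.001], [0.001, -0.0, -1.0]]
wrist_force: [0.7, 0.9, -0.9]
width: 0.0119
gripper_force: 40.0
```

Level and about 1 mm above the floor. I press down a touch and release.

```bash
python3 -m inch '[{"translation":[0,0,0.04],"dr":[0,0,0],"fingers":0},{"translation":[0,0,0.06],"dr":[0,0,0],"fingers":0},{"translation":[0,0,0.06],"dr":[0,0,0],"fingers":0},{"translation":[0,0,0.06],"dr":[0,0,0],"fingers":0}]'; python3 -m inch '[{"translation":[0,0,0],"dr":[0,0,0],"fingers":16},{"translation":[0,0,0],"dr":[0,0,0],"fingers":22},{"translation":[0,0,0],"dr":[0,0,0],"fingers":28},{"translation":[0,0,0],"dr":[0,0,0],"fingers":28},{"translation":[0,0,-1],"dr":[0,0,0],"fingers":28},{"translation":[0,0,-2.5],"dr":[0,0,0],"fingers":28},{"translation":[0,0,-4],"dr":[0,0,0],"fingers":28},{"translation":[0,0,-4.5],"dr":[0,0,0],"fingers":28},{"translation":[0,0,-4.5],"dr":[0,0,0],"fingers":28},{"translation":[0,0,-4.5],"dr":[0,0,0],"fingers":28}]'
python3 - <<'E'
from h import *
s=r.state();print(s["eef_pos"])
import pickle
w=grab("wrist");b=grab("side");a=grab("scene");pickle.dump((a,b,w),open("f6.pkl","wb"))
A=np.hstack([cv2.resize(w["color"],(400,300)),cv2.resize(b["color"][200:320,240:400],(400,300),interpolation=2)])
cv2.imwrite("pics/c6.png",A[:,:,::-1])
E
```

```text
t: 15.35
eef_pos: [0.5392, -0.1951, 0.015]
eef_rot: [[-0.092, 0.996, -0.0], [0.996, 0.092, 0.001], [0.001, -0.0, -1.0]]
wrist_force: [-2.0, -0.1, 3.6]
width: 0.0115
gripper_force: 40.0
t: 16.35
eef_pos: [0.5386, -0.1943, 0.126]
eef_rot: [[-0.093, 0.996, -0.002], [0.996, 0.093, 0.001], [0.002, -0.002, -1.0]]
wrist_force: [0.2, 0.5, 0.4]
width: 0.0277
gripper_force: 0.0
[ 0.53861196 -0.19431525  0.12598247]
```

View pics/c6.png

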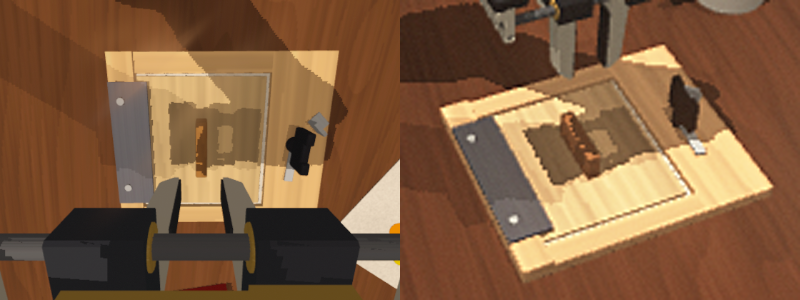

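Both views show the panel flush in the recess, cleat up, with an even gap round it. The knob still points along −y. Back to the knob.

```bash
python3 -m inch '[{"translation":[0.05,1.5,0],"dr":[0,0,0.3],"fingers":28},{"translation":[0.11,3,0],"dr":[0,0,0.86],"fingers":28},{"translation":[0.11,4,0],"dr":[0,0,0.86],"fingers":28},{"translation":[0.11,4.23,0.5],"dr":[0,0,0.86],"fingers":28},{"translation":[0.11,4.23,1.5],"dr":[0,0,0.86],"fingers":28},{"translation":[0.11,4.23,2.2],"dr":[0,0,0.86],"fingers":28},{"translation":[0.11,4.23,2.4],"dr":[0,0,0.86],"fingers":28},{"translation":[0.11,4.23,2.4],"dr":[0,0,0.86],"fingers":28},{"translation":[0.11,4.23,2.4],"dr":[0,0,0.86],"fingers":28}]'
```

```text
t: 17.4
eef_pos: [0.6443, -0.1829, 0.0674]
eef_rot: [[-0.017, 1.0, 0.0], [1.0, 0.017, 0.0], [0.0, 0.0, -1.0]]
wrist_force: [0.4, -0.8, 0.0]
width: 0.0283
gripper_force: 0.0
```

```bash
python3 -m inch '[{"translation":[0.03,-0.02,0.6],"dr":[0,0,0],"fingers":28},{"translation":[0.03,-0.02,1.2],"dr":[0,0,0],"fingers":28},{"translation":[0.03,-0.02,1.6],"dr":[0,0,0],"fingers":28},{"translation":[0.03,-0.02,1.65],"dr":[0,0,0],"fingers":28},{"translation":[0.03,-0.02,1.65],"dr":[0,0,0],"fingers":10},{"translation":[0.03,-0.02,1.65],"dr":[0,0,0],"fingers":0},{"translation":[0.03,-0.02,1.65],"dr":[0,0,0],"fingers":0},{"translation":[0.03,-0.02,1.65],"dr":[0,0,0],"fingers":0},{"translation":[0.03,-0.02,1.65],"dr":[0,0,0],"fingers":0}]' 25; python3 -m inch '[{"translation":[0,0,0],"dr":[0,0,1.2],"fingers":0},{"translation":[0,0,0],"dr":[0,0,2.4],"fingers":0},{"translation":[0,0,0],"dr":[0,0,3.6],"fingers":0},{"translation":[0,0,0],"dr":[0,0,4.8],"fingers":0},{"translation":[0,0,0],"dr":[0,0,6],"fingers":0},{"translation":[0,0,0],"dr":[0,0,7.2],"fingers":0},{"translation":[0,0,0],"dr":[0,0,8.4],"fingers":0}]'
```

```text
t: 18.3
eef_pos: [0.6436, -0.1818, 0.0264]
eef_rot: [[-0.017, 1.0, -0.0], [1.0, 0.017, 0.0], [0.0, -0.0, -1.0]]
wrist_force: [-2.1, 0.3, 3.0]
width: 0.0089
gripper_force: 25.0
t: 19.0
eef_pos: [0.6441, -0.182, 0.0264]
eef_rot: [[0.659, 0.752, 0.001], [0.752, -0.659, -0.0], [0.0, 0.001, -1.0]]
wrist_force: [-1.1, -0.6, 2.1]
width: 0.0089
gripper_force: 25.0
```

```bash
python3 -m inch '[{"translation":[0,0,0],"dr":[0,0,1.2],"fingers":0},{"translation":[0,0,0],"dr":[0,0,2.4],"fingers":0},{"translation":[0,0,0],"dr":[0,0,3.6],"fingers":0},{"translation":[0,0,0],"dr":[0,0,4.8],"fingers":0},{"translation":[0,0,0],"dr":[0,0,6],"fingers":0},{"translation":[0,0,0],"dr":[0,0,7.2],"fingers":0},{"translation":[0,0,0],"dr":[0,0,8.2],"fingers":0},{"translation":[0,0,0],"dr":[0,0,8.4],"fingers":0},{"translation":[0,0,0],"dr":[0,0,8.4],"fingers":0}]'; python3 -m inch '[{"translation":[0,0,0],"dr":[0,0,0],"fingers":16},{"translation":[0,0,0],"dr":[0,0,0],"fingers":26},{"translation":[0,0,0],"dr":[0,0,0],"fingers":26},{"translation":[0,0,0],"dr":[0,0,0],"fingers":26},{"translation":[0,0,-1],"dr":[0,0,0],"fingers":26},{"translation":[0,0,-2.5],"dr":[0,0,0],"fingers":26},{"translation":[0,0,-4.5],"dr":[0,0,0],"fingers":26},{"translation":[0,0,-6],"dr":[0,0,0],"fingers":26},{"translation":[0,0,-6],"dr":[0,0,0],"fingers":26},{"translation":[0,0,-6],"dr":[0,0,0],"fingers":26}]'
python3 - <<'E'
from h import *
w=grab("wrist");b=grab("side")
A=np.hstack([cv2.resize(w["color"],(400,300)),cv2.resize(b["color"][200:320,240:400],(400,300),interpolation=2)])
cv2.imwrite("pics/c7.png",A[:,:,::-1])
E
```

```text
t: 19.9
eef_pos: [0.6444, -0.1825, 0.0264]
eef_rot: [[0.992, 0.123, 0.001], [0.123, -0.992, -0.001], [0.001, 0.001, -1.0]]
wrist_force: [-0.3, -1.8, 3.5]
width: 0.009
gripper_force: 25.0
t: 20.9
eef_pos: [0.6441, -0.1815, 0.1766]
eef_rot: [[0.993, 0.122, 0.001], [0.122, -0.993, 0.001], [0.002, -0.001, -1.0]]
wrist_force: [0.2, 1.0, -1.2]
width: 0.0261
gripper_force: 0.0
```

View pics/c7.png

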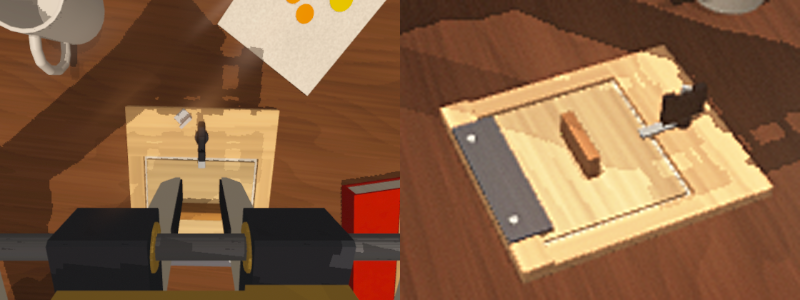

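The panel is seated flat, the tab at (202,162) in the left half points straight across it, and the gripper is clear. Handing in.

```bash
python3 -c "
from station import r
print(r.job_done())"
```

```text
the job is handed in; nothing more can be done
None
```

The job is handed in at about 21 s: the last pictures show the panel flat in the recess under the lip, cleat up, and the knob's tab straight across it; I never moved near the mug, tape or book (no judge's verdict was returned).

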